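# Cam-lock the filter cassette of a clean-air box

### The arm

A 7-joint arm with a two-finger parallel gripper is mounted at the origin on the work surface. World frame = base frame: x ahead of the robot, y to its left, z up, the work surface at z = 0. Lengths are in m, angles in rad, forces in N, time in s.
With the tool pointing down it reaches from about 0.4 to 0.875 m from the base axis. Payload 6.5 kg.
Tool frame: the origin (TCP) lies midway between the tips of the shut fingers; the grasp point (between the pads) lies behind it (arm.grasp_offset is the z of the grasp point in the tool frame, in m); z points along the fingers, y is the line along which they close (so a half turn about z gives the same grasp; the last joint's range is limited). The gripper opens to 85 mm and grips with 20 to 120 N. Pads are 22 mm wide; open, the fingers measure 114 mm over their backs; the gripper's body (76 mm by 85 mm) begins 54 mm behind the grasp point. The pads swing forward as they close: fully open they stand 13 mm farther back than shut.
Start: joints at [-0.066, 0.536, -0.004, 1.538, 0.003, 1.067, -0.071], TCP at [0.65, 0, 0.231] pointing down, gripper open.
Joint ranges: [-2.7, 2.7], [-0.37, 2.16], [-1.27, 1.26], [0.24, 2.4], [-1.31, 4.45], [0.19, 1.91], [-2.76, 2.76]. Speed limits (rad/s): [2.39, 2.39, 3.14, 3.14, 3.14, 3.14, 3.14].

### API

Orientations are given as a unit quaternion [w, x, y, z].
In Python, from cell import arm gives the robot as it stands.
- The arm moves only by the tool jog_arm, never from a script. Its argument "steps" is a list of rows, each a list of 3 entries, a list of its own where there are three numbers: the shift along the world's x, y, z in mm, then the turn, a rotation vector about the world's x, y, z in rad, then the opening, from 0 (shut) to 1 (fully open). A call has 1 to 5 rows; each row is the pose to reach, as a shift and turn from the pose commanded when the call began; what a row does not reach only later rows make up. A row lasts 1/12 s, in which the tool goes at most 41.7 mm and 7.16 degrees, less where a joint would pass 70% of its speed; a pose out of reach is approached as far as the arm can. A call with a gripper value outside its range is refused whole. The fingers move at their own pace and stop on an object; "newtons" is the grip in N (left out, the last holds). Time passes only in rows, so rows that repeat a pose let the fingers close. It gives the time, the measured TCP pose, the force, the opening and the grip force at its end, in the units of the state.
- arm.sense(): the state, without advancing time (a new reading comes with each control period).
- arm.snapshot(name): name is "scene" or "side" or "wrist"; returns the picture (480x640x3 uint8, red, green, blue); there is no depth.
- arm.camera_model(name): a dict with "fx", "fy", "cx", "cy" (pixels), "cam_to_world" (4x4, takes a point from camera to world coordinates). Camera axes: x right, y down, z forward; pixel columns grow to the right and rows downward; lengths in m; the calibration is good to about 2 mm. A picture is of the moment at which its call begins: read the wrist's pose just before it. camera_model takes no time and is no camera call; for the wrist camera it gives the pose at the moment of the call.
- arm.job_done(): hands the job in; it is judged then, once.
The state is a dict: "t": time; "q": joint angles; "qvel": joint speeds; "effort": joint torques, N m; "eef_pos": TCP position; "orientation": TCP orientation; "wrist_force": force on the tool from outside, world axes, zero at the start; "ft_torque": the same for the moment, N m; "opening": opening from 0.0 (shut) to 1.0 (fully open); "gripper_force": force on a finger pad.
Only numpy, scipy, OpenCV 4.12 (cv2) and the standard library are available. Lean on these libraries where they do the work, as an engineer would, in place of code of your own. Each camera call takes 0.05 s, during which the arm holds its last target. There are 200 camera calls.

### The job

Take the screwdriver from its block, seat its blade in the slot of the steel cam and turn the cam clockwise, feeling for the resistance, until it has drawn the filter cassette snugly onto its rubber seal, without overtightening. Then put the screwdriver back upright in its block; only the screwdriver, never the gripper, may touch the clean-air box and its cassette, and leave the dishes, scalpel and jug alone.

Things in the scene. Friction and masses are not known exactly. Their poses are not given: they have to be found in the camera images.
- dock: White base of the clean-air box, fixed, 185 x 180 mm; origin at table height under the cam's axis, z up, x towards the cassette. The fan housing with the cam (90 x 180 mm, x -60 to +30, top 64 mm above the table) stands at the -x part; the tray for the cassette at the +x part.
- cam (a joint): Turn of the cam, rad, growing clockwise from above; it stays where left, starts open at 0 to 0.15. Bolts differ (hidden), so its hook takes hold at 0.25 to 1.0 and the cassette is snug anywhere from 0.7 to 1.45: feel for it. It then draws 5.8 mm per rad. Turning takes about 0.12 N m before the cassette meets the seal; 0.12 N m more is snug (some 9 N on the seal), 0.2 more is too tight.
- cam_slot (a point): Centre of the top face of the steel cam disc (40 mm across, top 65 mm above the table, in a grey rim), turning with it; z up, x along the slot: 17 mm long, 4 mm wide, 6 mm deep, centred on the axis, open to above; red dot beyond its +x end. The blade has 0.2 rad of play in it and a gripper's hold yields under load, so the tool turns 0.2 to 0.4 rad farther than the cam.
- cassette: White filter cassette, loose, 80 x 150 x 60 mm, about 0.45 kg, grey pleats on top; origin at the centre of its underside, x away from the cam. It slides in the tray (floor 10 mm above the table) and carries a steel bolt, at mid-width 45 mm above the table, whose 10 mm head already lies in the open cam. It starts about 1.5 to 2.2 mm from the seal.
- seal: Two black rubber strips on the housing's face, towards the cassette; origin midway between them on their outer face (the face the cassette must press on) at table height, x towards the cassette. They give 1 mm under 20 N.
- driver: Screwdriver standing upright in its block, 120 g, 130 mm long: origin at the blade's tip, z up along the shank. Flat blade 14 mm wide (along x) and 2.4 mm thick (along y), 12 mm long; shank 6 mm thick; orange handle 26 x 26 mm square, sides along x and y, from 60 to 130 mm above the tip.
- driver_tip (a point): The middle of the blade's tip edge, same axes as the screwdriver.
- driver_grip (a point): The middle of the handle, 95 mm above the tip; same axes.
- stand: Wooden block 70 x 70 x 65 mm, fixed, origin at the centre of its underside. An 20 mm plain through hole in its middle takes the shank; the handle's lower end rests on the block's top, which leaves the tip 5 mm above the table.
- stand_rest (a point): Where the tip is when the screwdriver stands in its block: on the hole's axis, 5 mm above the table.
- dishes: Pile of four closed culture dishes, 94 mm across, 60 mm high, loose on a white board; origin at the underside. Leave alone.
- scalpel: Scalpel lying on the white board, 150 mm long, loose. Leave alone.
- jug: Pale plastic measuring jug, 120 mm across, 130 mm high, handle at its +y side, loose. Leave alone.
Not all that is in view belongs to the job. There is more than one size of the driver; the job needs the smallest.

How it is judged:
On the way, in this order (a step that is already met when the one before it is completed fails the run):
1. the blade is seated in the cam's slot, at least 3 mm deep (z of driver_tip in the frame of cam_slot below -0.003 m and horizontal distance between driver_tip and cam_slot below 0.004 m and angle between the x axis of driver_tip and the x axis of cam_slot, either way round below 0.35 rad and value of joint cam below 0.5 rad), for 0.1 s.
2. with the blade in the slot, the cam has been turned until the cassette presses on the seal (z of driver_tip in the frame of cam_slot below -0.002 m and horizontal distance between driver_tip and cam_slot below 0.004 m and value of joint cam above 0.5 rad and contact force between cassette and seal above 4 N), for 0.1 s.
At the end, for the whole second after the job is handed in: The cam is turned (beyond 0.5 rad) and holds the cassette pressed on its seal with more than 4 N; the screwdriver stands upright in its block (tip within 6 mm of the hole's axis and below 8 mm above the table, tilt under 0.08 rad), at rest and released (contact force between cassette and seal above 4 N and value of joint cam above 0.5 rad and horizontal distance between driver_tip and stand_rest below 0.006 m and height (world z) of driver_tip below 0.008 m and angle between driver's own z axis and vertical below 0.08 rad and linear speed of driver below 0.02 m/s); the robot touches nothing.
It fails at once if the cam is overtightened: the cassette is pressed on the seal with more than 16 N (contact force between cassette and seal above 16 N).
It fails at once if the robot itself touches the clean-air box (dock, cam or cassette); only the screwdriver may (contact force between any of the arm, the fingers and cassette above 0.5 N or contact force between any of the arm, the fingers and dock above 0.5 N).
It fails at once if a bystander is moved by more than 15 mm (distance of any of dishes, scalpel, jug from where it was at the start of the episode above 0.015 m).
It also fails if it takes over 64 s, if anything falls off the work surface, if the arm or the gripper's body presses on something with over 40 N, if the wrist force passes 120 N, or if a joint passes its speed limit or range.

## Working session

There is one attempt and no reset: what is moved stays moved. The work goes in short steps, Python scripts to look and compute and a tool call to move; the robot and the scene stay as the last step left them, time stands still between calls to the robot, and variables do not carry over. Pictures are saved under pics/ and viewed, at most 10 in all, crops included, and the job is handed in when it is done.

Besides the shell and the picture viewer there is one more tool, called after "Emit:" as name(argument=value, ...), one argument or row to a line, values as JSON. jog_arm: Moves the arm, as the interface text tells. Its arguments: {"type":"object","properties":{"steps":{"type":"array"},"newtons":{"type":"number"}},"required":["steps"]}

```bash
mkdir -p pics; ls; python3 - <<'E'
from cell import arm
import cv2,numpy as np
for n in("scene","side","wrist"):
    m=arm.camera_model(n); im=arm.snapshot(n)
    cv2.imwrite(f"pics/{n}0.png",im[:,:,::-1]); print(n,{k:np.round(v,4).tolist() for k,v in m.items()})
s=arm.sense();print(s,arm.grasp_offset)
E
```

```text
pics
scene {'fx': 456.7867, 'fy': 456.7867, 'cx': 323.1622, 'cy': 233.593, 'cam_to_world': [[-0.6388, 0.4731, -0.6067, 1.1024], [0.7693, 0.3862, -0.5089, 0.5436], [-0.0065, -0.7918, -0.6107, 0.6457], [0.0, 0.0, 0.0, 1.0]]}
side {'fx': 530.1644, 'fy': 530.1644, 'cx': 320.9275, 'cy': 235.0869, 'cam_to_world': [[0.9891, -0.1127, 0.0944, 0.465], [-0.1468, -0.7915, 0.5933, -0.5996], [0.0079, -0.6007, -0.7994, 0.9662], [0.0, 0.0, 0.0, 1.0]]}
wrist {'fx': 370.2685, 'fy': 370.2685, 'cx': 318.2253, 'cy': 240.4038, 'cam_to_world': [[1.0, 0.0011, -0.0024, 0.6501], [0.0003, -0.9528, -0.3036, 0.0765], [-0.0026, 0.3036, -0.9528, 0.3736], [0.0, 0.0, 0.0, 1.0]]}
{'t': 0.15, 'q': array([-0.06620192,  0.53702226, -0.00442061,  1.53863545,  0.00261336,
        1.06729584, -0.07116614]), 'qvel': array([ 5.39075397e-04, -2.00422167e-03, -3.15606357e-04, -4.03778663e-03,
       -1.96167676e-05,  7.06350939e-04,  9.19074716e-04]), 'effort': array([ 1.61238928e-03, -5.83780539e+01,  1.04997531e+00, -2.59348226e+01,
        1.25170653e-02,  6.47799578e-03, -7.88314480e-06]), 'eef_pos': array([ 6.49516318e-01, -2.21584064e-05,  2.30599182e-01]), 'orientation': array([-4.34059980e-04,  7.07071919e-01,  7.07141317e-01, -5.20473464e-04]), 'wrist_force': array([-0.15501281, -0.35950848, -0.20383966]), 'ft_torque': array([ 0.02831011,  0.00872543, -0.00876408]), 'gripper_force': 0.0, 'opening': 0.999050441225873} -0.0187
```

View pics/scene0.png

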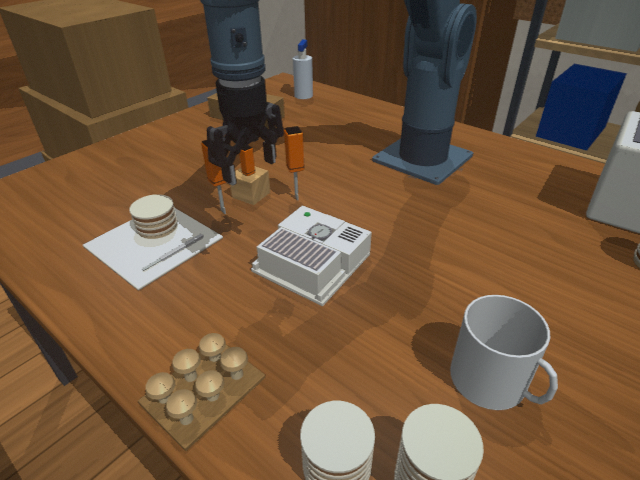

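View pics/side0.png

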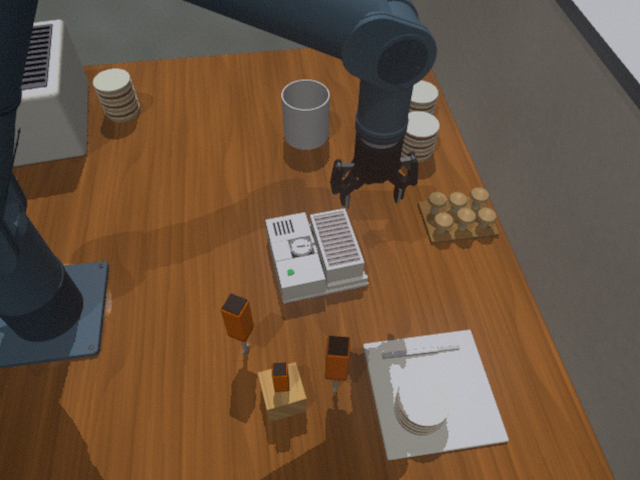

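The side view shows three orange handles: A (238,318) and C (338,358), both large and outside the block, and B (281,378), the smallest and standing in the wooden block. B fits the description. The cam is at about (301,246). I'll confirm with one enlarged crop.

```bash
python3 - <<'E'
import cv2,numpy as np
a=cv2.imread("pics/side0.png");b=cv2.imread("pics/scene0.png")
c=cv2.resize(a[280:430,210:360],(400,400),interpolation=cv2.INTER_CUBIC)
d=cv2.resize(a[205:305,260:360],(400,400)[:2],interpolation=cv2.INTER_CUBIC)[:200]
e=cv2.resize(b[120:220,200:310],(400,364),interpolation=cv2.INTER_CUBIC)[:300]
r=np.vstack([d,e])[:500]
c=np.vstack([c,np.zeros((100,400,3),np.uint8)])
cv2.imwrite("pics/crop1.png",np.hstack([c,r]))
E
```

```text
(no output)
```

View pics/crop1.png

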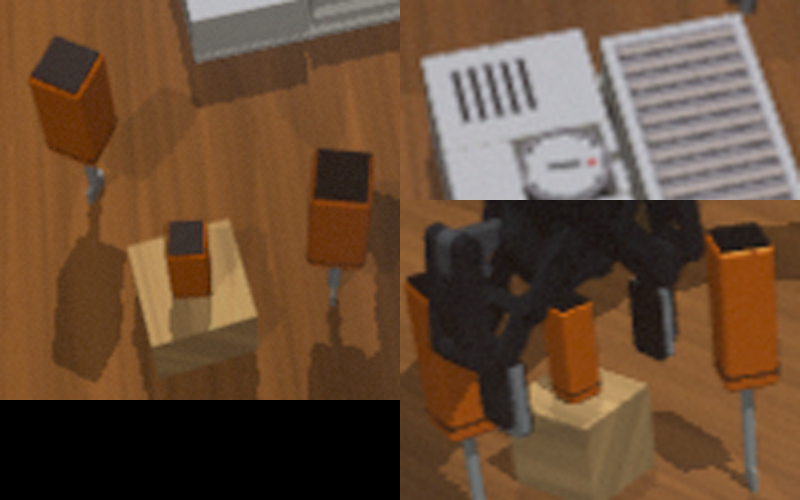

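The crop confirms it: B, the small handle, stands in the block, while the two larger drivers stand on the table on either side of it. The slot runs toward a red dot on its right in the side view. Next I'll get rough positions from the side view.

```bash
cat > h.py <<'E'
import numpy as np,cv2
def ray(m,u,v):
    T=np.array(m["cam_to_world"]);d=np.array([(u-m["cx"])/m["fx"],(v-m["cy"])/m["fy"],1.])
    return T[:3,3],T[:3,:3]@d
def onz(m,u,v,z):
    o,d=ray(m,u,v);return o+d*(z-o[2])/d[2]
def proj(m,p):
    T=np.array(m["cam_to_world"]);c=T[:3,:3].T@(np.asarray(p)-T[:3,3]);return m["fx"]*c[0]/c[2]+m["cx"],m["fy"]*c[1]/c[2]+m["cy"]
E
python3 - <<'E'
from cell import arm
from h import *
m=arm.camera_model("side")
r=lambda *a:np.round(onz(m,*a)*1000,1)
print("A top/C top?",r(236,301,.205),r(338,344,.205))
print("A tip",r(245,353,0),"C tip",r(336,396,0))
print("B top",r(210+187*.375,280+238*.375,.135))
S=[(132,246),(228,222),(257,318),(155,346)]
print("block",[r(210+u*.375,280+v*.375,.065) for u,v in S])
print("cam",r(301.2,246,.065),"dot",r(260+592/4,205+162/4,.065),"green",r(291,272,.064))
print("housing corners",[r(u,v,.064) for u,v in [(266.5,220),(303,214),(325,288),(281,298)]])
E
```

```text
A top/C top? [ 397.1 -148.7  205. ] [ 550.1 -248.1  205. ]
A tip [ 390.2 -146.2   -0. ] C tip [ 552.  -256.1    0. ]
B top [ 456.1 -246.6  135. ]
block [array([ 418.5, -217.2,   65. ]), array([ 483.8, -209.5,   65. ]), array([ 494.6, -277.5,   65. ]), array([ 427.8, -286.1,   65. ])]
cam [526.4  46.9  65. ] dot [748.4  16.5  65. ] green [497.9 -13.8  64. ]
housing corners [array([460.5, 127.3,  64. ]), array([541.1, 132.8,  64. ]), array([560.3, -60.8,  64. ]), array([471.8, -71. ,  64. ])]
```

Emit:
jog_arm(
  steps=[
    [[-18, -20, 14], [0, 0, 0.12], 1],
    [[-36, -40, 28], [0, 0, 0.24], 1],
    [[-54, -60, 42], [0, 0, 0.36], 1],
    [[-72, -80, 56], [0, 0, 0.48], 1],
    [[-90, -100, 70], [0, 0, 0.6], 1],
  ],
)

```text
t: 0.57
eef_pos: [0.5588, -0.1009, 0.3016]
orientation: [-0.0, 0.464, 0.886, -0.0]
wrist_force: [-0.2, -0.2, 0.4]
opening: 1.002
gripper_force: 0.0
```

Emit:
jog_arm(
  steps=[
    [[-18, -20, 0], [0, 0, 0.12], 1],
    [[-36, -40, 0], [0, 0, 0.24], 1],
    [[-54, -60, 0], [0, 0, 0.36], 1],
    [[-72, -80, 0], [0, 0, 0.48], 1],
    [[-90, -100, 0], [0, 0, 0.6], 1],
  ],
)

```text
t: 0.98
eef_pos: [0.4688, -0.2008, 0.3011]
orientation: [-0.0, 0.181, 0.983, -0.0]
wrist_force: [0.1, 0.3, 0.2]
opening: 0.997
gripper_force: 0.0
```

Emit:
jog_arm(
  steps=[
    [[-4, -12, 0], [0, 0, 0.12], 1],
    [[-8, -24, 0], [0, 0, 0.24], 1],
    [[-11, -36, 0], [0, 0, 0.36], 1],
    [[-14, -47, 0], [0, 0, 0.48], 1],
    [[-14, -47, 0], [0, 0, 0.5], 1],
  ],
)

```text
t: 1.4
eef_pos: [0.4548, -0.2495, 0.301]
orientation: [-0.0, -0.065, 0.998, -0.0]
wrist_force: [0.4, -0.1, -0.4]
opening: 1.0
gripper_force: 0.0
```

```bash
python3 - <<'E'
from cell import arm
from h import *
import pickle
s=arm.sense();m=arm.camera_model("wrist");im=arm.snapshot("wrist");sd=arm.snapshot("side");sc=arm.snapshot("scene")
pickle.dump((s,m,im,sd,sc),open("p1.pkl","wb"))
print(s["t"],s["q"].round(3),s["eef_pos"].round(4),s["wrist_force"].round(2))
cv2.imwrite("pics/w1.png",im[:,:,::-1])
E
```

```text
1.4 [ 0.566  0.247 -0.181  1.794  0.05   1.106  2.069] [ 0.4548 -0.2495  0.301 ] [ 0.38 -0.08 -0.44]
```

View pics/w1.png

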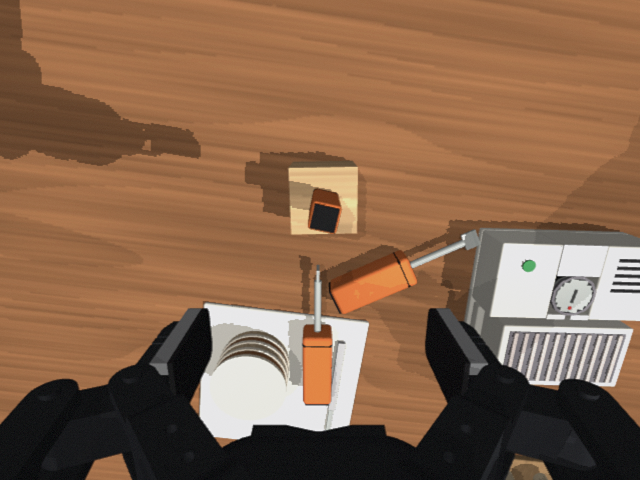

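The wrist view looks down with +y to the right and +x down the image. Block B is at (323,200) with its dark driver top at (325,217). The two large drivers are at (370,283) and (317,365), and the cam is at (573,295). Now I'll measure.

```bash
cat >> h.py <<'E'
def rect(mask,m,z,roi):
    x0,y0,x1,y1=roi;k=np.zeros_like(mask);k[y0:y1,x0:x1]=mask[y0:y1,x0:x1]
    c=max(cv2.findContours(k,cv2.RETR_EXTERNAL,cv2.CHAIN_APPROX_NONE)[0],key=cv2.contourArea)
    P=np.array([onz(m,u,v,z)[:2]*1000 for u,v in c[:,0]],np.float32)
    return cv2.minAreaRect(P),cv2.contourArea(c)
E
python3 - <<'E'
from h import *
import pickle
s,m,im,sd,sc=pickle.load(open("p1.pkl","rb"))
print(np.round(m["cam_to_world"],3).tolist())
hsv=cv2.cvtColor(im,cv2.COLOR_RGB2HSV)
dark=(hsv[...,2]<60).astype(np.uint8)*255
print("Btop",rect(dark,m,.135,(300,190,350,240)))
orange=((hsv[...,0]<14)&(hsv[...,1]>190)&(hsv[...,2]>70)).astype(np.uint8)*255
blk=((hsv[...,0]>14)&(hsv[...,0]<26)&(hsv[...,2]>170)&(hsv[...,1]<160)).astype(np.uint8)*255
print("block",rect(blk,m,.065,(270,150,380,250)))
P=lambda p:np.round(proj(m,p),0)
print(P((.4548,-.2495,.301)), P((.550,-.248,.205)),P((.397,-.149,.205)))
# cam: red dot & disc
red=((hsv[...,0]<6)|(hsv[...,0]>172))&(hsv[...,1]>150)&(hsv[...,2]>120)
v,u=np.nonzero(red[270:325,540:610]);print("red",len(u),u.mean()+540,v.mean()+270,onz(m,u.mean()+540,v.mean()+270,.065)*1000)
cr=im[262:332,538:610];cv2.imwrite("pics/w1c.png",np.hstack([cv2.resize(cr,(370,360),interpolation=cv2.INTER_CUBIC),cv2.resize(im[155:245,270:380],(430,360),interpolation=cv2.INTER_CUBIC)])[:,:,::-1])
E
```

```text
[[-0.13, 0.945, 0.299, 0.378], [0.992, 0.124, 0.039, -0.261], [-0.0, 0.302, -0.953, 0.444], [0.0, 0.0, 0.0, 1.0]]
Btop (((454.50634765625, -245.68540954589844), (20.6896915435791, 21.300003051757812), 85.00092315673828), 530.0)
block (((454.3683776855469, -245.44366455078125), (70.78466033935547, 69.83078002929688), 9.282567977905273), 2042.5)
[321. 311.] [305. 362.] [487. 177.]
red 5 569.2 307.6 [539.74607362  48.76907058  65.        ]
```

View pics/w1c.png

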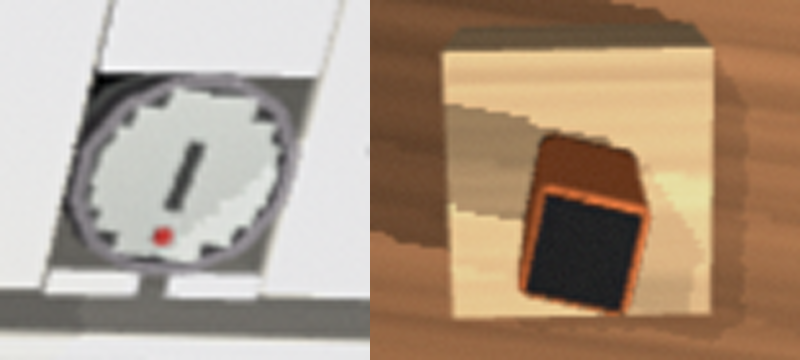

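```bash
python3 - <<'E'
from h import *
import pickle
s,m,im,sd,sc=pickle.load(open("p1.pkl","rb"))
a=sd[160:430,200:530];b=sc[90:300,80:380]
cv2.imwrite("pics/now.png",np.hstack([cv2.resize(a,(400,327)),cv2.resize(b,(400,327)[0:2])])[:,:,::-1])
E
```

```text
(no output)
```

View pics/now.png

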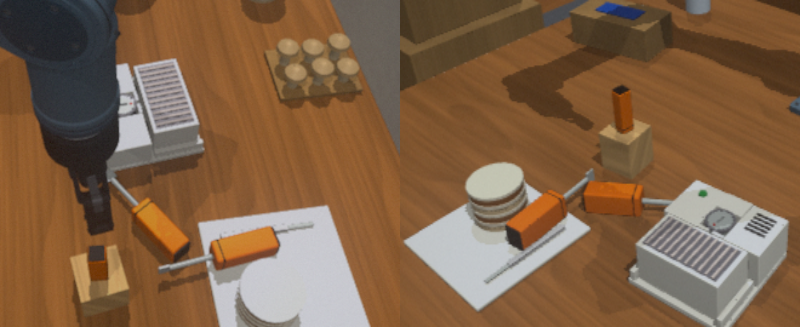

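The two large drivers have toppled: one lies between block and dock, the other across the white board. The job's driver still stands in its block. I'll check clearances and whether the bystanders stayed put.

```bash
python3 - <<'E'
from h import *
import pickle
from cell import arm
s,m,im,sd,sc=pickle.load(open("p1.pkl","rb"))
for n,p in dict(Ahandle_end=(332,288),Aend2=(345,312),Atip=(475,238),Ahand_top=(408,255),Ctip=(318,268),Chandle=(305,328)).items(): print(n,(onz(m,*p,.02)*1000).round())
print("tcp yaw",np.round(np.degrees(2*np.arctan2(s["orientation"][2],s["orientation"][1])),1))
# bystander shift in scene view: phase correlation on patches
g0=cv2.imread("pics/scene0.png",0);g1=cv2.cvtColor(sc,cv2.COLOR_RGB2GRAY)
ms=arm.camera_model("scene")
for n,(x0,y0,x1,y1) in dict(dish=(133,196,172,220),scalpel=(142,255,175,272)).items():
    r=cv2.matchTemplate(g1[y0-20:y1+20,x0-20:x1+20],g0[y0:y1,x0:x1],cv2.TM_CCOEFF_NORMED);_,v,_,l=cv2.minMaxLoc(r);print(n,v,l[0]-20,l[1]-20)
# white disc of cam in wrist view, ellipse rim
hsv=cv2.cvtColor(im,cv2.COLOR_RGB2HSV)
E
```

```text
Ahandle_end [ 571. -218.   20.]
Aend2 [ 602. -197.   20.]
Atip [484. -57.  20.]
Ahand_top [ 516. -133.   20.]
Ctip [ 547. -239.   20.]
Chandle [ 632. -245.   20.]
tcp yaw 187.5
dish 0.9759095311164856 0 0
scalpel 0.8892050385475159 2 0
```

Emit:
jog_arm(
  steps=[
    [[0, 2, -25], [0, 0, -0.1], 1],
    [[0, 3, -50], [0, 0, -0.2], 1],
    [[0, 4, -75], [0, 0, -0.22], 1],
    [[0, 4, -100], [0, 0, -0.22], 1],
    [[0, 4, -100], [0, 0, -0.22], 1],
  ],
)

```text
t: 1.97
eef_pos: [0.4535, -0.2403, 0.1971]
orientation: [-0.004, 0.046, 0.999, 0.002]
wrist_force: [-0.9, 1.1, -0.7]
opening: 1.0
gripper_force: 0.0
```

```bash
python3 - <<'E'
from h import *
import pickle
from cell import arm
s=arm.sense();m=arm.camera_model("wrist");im=arm.snapshot("wrist")
print(s["eef_pos"].round(4),"toolx",np.round(np.degrees(2*np.arctan2(s["orientation"][2],s["orientation"][1])),1))
hsv=cv2.cvtColor(im,cv2.COLOR_RGB2HSV)
dark=(hsv[...,2]<60).astype(np.uint8)*255
u,v=map(int,proj(m,(.4545,-.2455,.135)));print(u,v)
print("Btop",rect(dark,m,.135,(u-40,v-40,u+40,v+40)))
cv2.imwrite("pics/w2.png",im[:,:,::-1])
E
```

```text
[ 0.4535 -0.2403  0.1971] toolx 174.8
311 262
Btop (((454.76226806640625, -245.94619750976562), (20.950151443481445, 21.52182960510254), 84.72566223144531), 1179.0)
```

Emit:
jog_arm(
  steps=[
    [[1, -3, -20], [0, 0, 0], 1],
    [[1, -3, -40], [0, 0, 0], 1],
    [[1, -3, -50], [0, 0, 0], 1],
    [[1, -3, -50], [0, 0, 0], 1],
    [[1, -3, -50], [0, 0, 0], 1],
  ],
)

```text
t: 2.43
eef_pos: [0.4576, -0.2459, 0.1523]
orientation: [0.0, 0.045, 0.999, -0.0]
wrist_force: [0.4, -0.3, 0.1]
opening: 0.998
gripper_force: 0.0
```

Emit:
jog_arm(
  steps=[
    [[-3, 0, -25], [0, 0, 0], 1],
    [[-3, 0, -50], [0, 0, 0], 1],
    [[-3, 0, -70], [0, 0, 0], 1],
    [[-3, 0, -70], [0, 0, 0], 1],
    [[-3, 0, -70], [0, 0, 0], 0.6],
  ],
  newtons=80,
)

```text
t: 2.85
eef_pos: [0.4545, -0.2461, 0.0822]
orientation: [0.0, 0.045, 0.999, -0.0]
wrist_force: [-0.3, 0.2, 0.5]
opening: 0.884
gripper_force: 0.0
```

Emit:
jog_arm(
  steps=[
    [[0, 0, 0], [0, 0, 0], 0.1],
    [[0, 0, 0], [0, 0, 0], 0.1],
    [[0, 0, 0], [0, 0, 0], 0.1],
    [[0, 0, 0], [0, 0, 0], 0.1],
    [[0, 0, 0], [0, 0, 0], 0.1],
  ],
  newtons=80,
)

```text
t: 3.27
eef_pos: [0.4548, -0.2463, 0.0825]
orientation: [0.001, 0.045, 0.999, -0.0]
wrist_force: [-1.0, 1.6, 7.9]
opening: 0.294
gripper_force: 78.2
```

Emit:
jog_arm(
  steps=[
    [[0, 0, 0], [0, 0, 0], 0.1],
    [[0, 0, 0], [0, 0, 0], 0.1],
    [[0, 0, 0], [0, 0, 0], 0.1],
  ],
)

```text
t: 3.52
eef_pos: [0.4548, -0.2463, 0.0825]
orientation: [0.001, 0.045, 0.999, -0.0]
wrist_force: [-2.1, 0.5, 6.6]
opening: 0.293
gripper_force: 78.1
```

Emit:
jog_arm(
  steps=[
    [[0, 0, 20], [0, 0, 0], 0.1],
    [[0, 0, 40], [0, 0, 0], 0.1],
    [[0, 0, 65], [0, 0, 0], 0.1],
    [[0, 0, 90], [0, 0, 0], 0.1],
    [[0, 0, 120], [0, 0, 0], 0.1],
  ],
)

```text
t: 3.93
eef_pos: [0.4531, -0.2456, 0.202]
orientation: [-0.001, 0.045, 0.999, 0.0]
wrist_force: [-0.0, -0.6, -2.6]
opening: 0.298
gripper_force: 78.6
```

Emit:
jog_arm(
  steps=[
    [[6, 25, 0], [0, 0, 0], 0.1],
    [[12, 50, 0], [0, 0, 0], 0.1],
    [[19, 75, 0], [0, 0, 0], 0.1],
    [[25, 100, 0], [0, 0, 0], 0.1],
    [[25, 100, 0], [0, 0, 0], 0.1],
  ],
)

```text
t: 4.35
eef_pos: [0.4803, -0.14, 0.2018]
orientation: [0.001, 0.042, 0.999, 0.001]
wrist_force: [0.7, 0.1, -2.0]
opening: 0.298
gripper_force: 78.8
```

Emit:
jog_arm(
  steps=[
    [[0, 0, 0], [0, 0, 0], 0.1],
    [[0, 0, 0], [0, 0, 0], 0.1],
    [[0, 0, 0], [0, 0, 0], 0.1],
  ],
)

```text
t: 4.6
eef_pos: [0.4786, -0.1473, 0.2013]
orientation: [-0.0, 0.046, 0.999, -0.0]
wrist_force: [-0.9, -0.4, -1.7]
opening: 0.292
gripper_force: 78.8
```

```bash
python3 - <<'E'
from h import *
import pickle
from cell import arm
s=arm.sense();m=arm.camera_model("wrist");im=arm.snapshot("wrist");sd=arm.snapshot("side");sc=arm.snapshot("scene")
pickle.dump((s,m,im,sd,sc),open("p3.pkl","wb"))
print(s["t"],s["q"].round(2),s["eef_pos"].round(4),s["wrist_force"].round(2))
p=s["eef_pos"]+[0,0,-.0775]
o=[]
for n,I in(("side",sd),("scene",sc)):
    M=arm.camera_model(n);u,v=map(int,proj(M,p));print(n,u,v);o.append(cv2.resize(I[max(v-60,0):v+40,max(u-50,0):u+50],(400,400),interpolation=cv2.INTER_CUBIC))
cv2.imwrite("pics/tip.png",np.hstack([*o])[:,:,::-1]);print(proj(m,p))
E
```

```text
4.6 [ 0.37  0.33 -0.19  1.95  0.08  0.87  1.61] [ 0.4786 -0.1473  0.2013] [-0.86 -0.39 -1.7 ]
side 287 317
scene 266 168
(np.float64(320.06660035831345), np.float64(251.1256857276454))
```

View pics/tip.png

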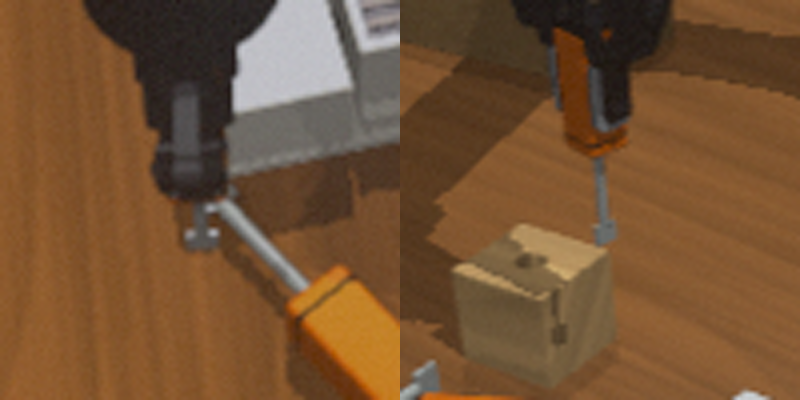

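The blade, at crop (200,240) in the side view, is wide along world x, so the driver's x axis is at about -5° yaw. Next is the cam measurement from this pose.

```bash
python3 - <<'E'
from h import *
import pickle
from cell import arm
s,m,im,sd,sc=pickle.load(open("p3.pkl","rb"))
u,v=map(int,proj(m,(.527,.047,.065)));print(u,v)
x0,y0=u-50,v-50
cr=im[max(y0,0):v+50,x0:u+50];print(cr.shape)
hsv=cv2.cvtColor(im,cv2.COLOR_RGB2HSV)
red=(((hsv[...,0]<8)|(hsv[...,0]>170))&(hsv[...,1]>120)&(hsv[...,2]>100))
vv,uu=np.nonzero(red[y0:v+50,x0:u+50]);uu=uu+x0;vv=vv+y0
print("red",len(uu),uu.mean(),vv.mean());d=onz(m,uu.mean(),vv.mean(),.065)*1000;print(d.round(1))
# rim: pixels in cropped -> world top-down rectified patch for viewing, 0.25mm/px
X,Y=np.meshgrid(np.arange(495,560,.16),np.arange(80,10,-.16)) 
T=np.array(m["cam_to_world"]);P=np.stack([X/1e3,Y/1e3,0*X+.065],-1)-T[:3,3];c=P@T[:3,:3]
mu=(m["fx"]*c[...,0]/c[...,2]+m["cx"]).astype(np.float32);mv=(m["fy"]*c[...,1]/c[...,2]+m["cy"]).astype(np.float32)
cv2.imwrite("pics/cam.png",cv2.remap(im,mu,mv,cv2.INTER_CUBIC)[:,:,::-1]);print(X.shape)
E
```

```text
565 262
(100, 100, 3)
red 17 565.1764705882352 276.94117647058823
[539.7  48.5  65. ]
(438, 407)
```

View pics/cam.png

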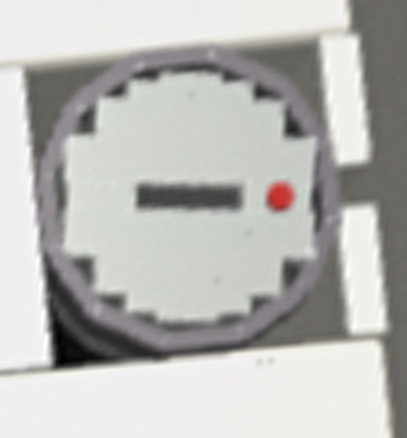

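The rectified view (0.16 mm per px) puts the slot centre at (189.5,196), which is world (525.3, 48.6). The slot lies along world x at about 0° yaw, and the red dot is at (280,196).

Emit:
jog_arm(
  steps=[
    [[6, 24, 0], [0, 0, 0.02], 0.1],
    [[12, 50, 0], [0, 0, 0.04], 0.1],
    [[19, 80, 0], [0, 0, 0.06], 0.1],
    [[26, 110, 0], [0, 0, 0.08], 0.1],
    [[33, 140, 0], [0, 0, 0.09], 0.1],
  ],
)

```text
t: 5.17
eef_pos: [0.5122, -0.0054, 0.2013]
orientation: [0.0, 0.001, 1.0, -0.0]
wrist_force: [0.9, 0.2, -1.2]
opening: 0.295
gripper_force: 78.9
```

Emit:
jog_arm(
  steps=[
    [[6, 24, -5], [0, 0, 0], 0.1],
    [[11, 44, -15], [0, 0, 0], 0.1],
    [[13, 54, -30], [0, 0, 0], 0.1],
    [[13, 54, -30], [0, 0, 0], 0.1],
    [[13, 54, -30], [0, 0, 0], 0.1],
  ],
)

```text
t: 5.58
eef_pos: [0.5244, 0.0475, 0.1707]
orientation: [-0.001, 0.0, 1.0, -0.0]
wrist_force: [0.3, -0.5, -1.1]
opening: 0.295
gripper_force: 78.8
```

Emit:
jog_arm(
  steps=[
    [[0, 0, 0], [0, 0, 0], 0.1],
    [[0, 0, 0], [0, 0, 0], 0.1],
    [[0, 0, 0], [0, 0, 0], 0.1],
  ],
)

```text
t: 5.83
eef_pos: [0.5254, 0.0467, 0.172]
orientation: [0.001, 0.001, 1.0, -0.0]
wrist_force: [0.3, 0.4, -0.8]
opening: 0.292
gripper_force: 78.8
```

```bash
python3 - <<'E'
from h import *
import pickle
from cell import arm
s=arm.sense();m=arm.camera_model("wrist");im=arm.snapshot("wrist")
pickle.dump((s,m,im),open("p4.pkl","wb"))
print(s["t"],s["q"].round(2),s["eef_pos"].round(4),s["wrist_force"].round(2),s["ft_torque"].round(2))
p=s["eef_pos"]+[0,0,-.0775]
u,v=map(int,proj(m,p));print("tip",proj(m,p),"slot",proj(m,(.5253,.0486,.065)))
x0,y0=u-50,v-60
print(x0,y0)
cv2.imwrite("pics/w4.png",cv2.resize(im[y0:y0+75,x0:x0+100],(800,600),interpolation=cv2.INTER_CUBIC)[:,:,::-1])
E
```

```text
5.8333 [ 0.04  0.42 -0.27  1.9   0.15  0.84  1.26] [0.5254 0.0467 0.172 ] [ 0.32  0.38 -0.77] [-0.01 -0.01 -0.05]
tip (np.float64(320.0637819183361), np.float64(251.15609181360944)) slot (np.float64(322.5532627323036), np.float64(237.14146451736025))
270 191
```

View pics/w4.png

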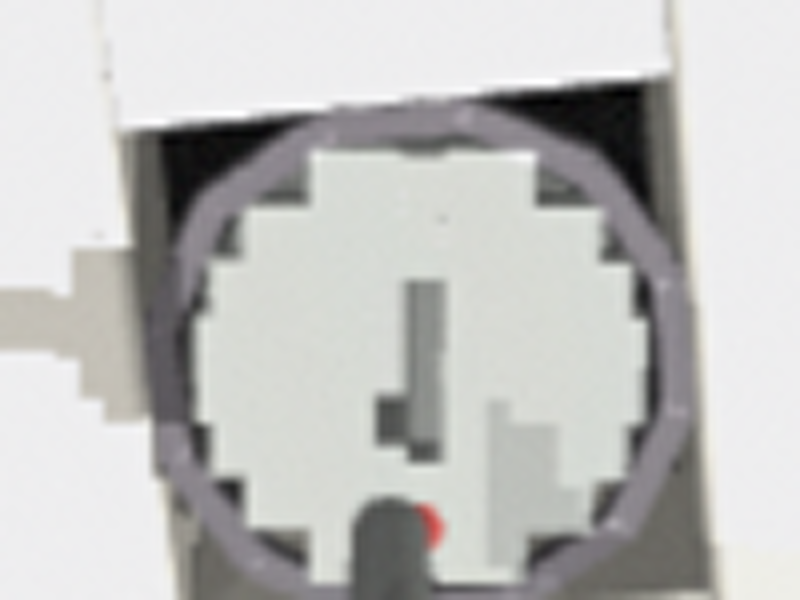

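The crop is 8x. The slot centre is at crop (425,371), which is pixel (323.1,237.4). The blade's near edge is at crop columns 375–407 with its tip corner at row 395, which is pixel (318.9,240.4). The slot edges run straight along the image.

```bash
python3 - <<'E'
from h import *
import pickle
s,m,im=pickle.load(open("p4.pkl","rb"))
print("slot",onz(m,323.1,237.4,.065)*1000,"ends",onz(m,323.1,226,.065)*1000,onz(m,323.1,248.8,.065)*1000)
for z in(.0925,.0945,.0965):print("blade -x tip corner",onz(m,318.9,240.4,z)*1000)
print("eef",s["eef_pos"])
E
```

```text
slot [525.49227106  48.98673234  65.        ] ends [517.13628052  48.97442319  65.        ] [534.01354045  48.99928496  65.        ]
blade -x tip corner [518.94168376  45.98726273  92.5       ]
blade -x tip corner [518.30390601  45.98539184  94.5       ]
blade -x tip corner [517.66612827  45.98352096  96.5       ]
eef [0.52542699 0.04670569 0.17200851]
```

Emit:
jog_arm(
  steps=[
    [[0, 3, -8], [0, 0, 0], 0.1],
    [[0, 3, -16], [0, 0, 0], 0.1],
    [[0, 3, -22], [0, 0, 0], 0.1],
    [[0, 3, -22], [0, 0, 0], 0.1],
    [[0, 3, -22], [0, 0, 0], 0.1],
  ],
)

```text
t: 6.3
eef_pos: [0.5244, 0.0509, 0.1485]
orientation: [-0.001, 0.0, 1.0, -0.0]
wrist_force: [-0.7, -0.3, -1.0]
opening: 0.297
gripper_force: 78.8
```

Emit:
jog_arm(
  steps=[
    [[0, 0, 0], [0, 0, 0], 0.1],
    [[0, 0, 0], [0, 0, 0], 0.1],
    [[0, 0, 0], [0, 0, 0], 0.1],
  ],
)

```text
t: 6.55
eef_pos: [0.5252, 0.051, 0.1495]
orientation: [0.0, 0.0, 1.0, 0.0]
wrist_force: [0.2, -0.0, -1.6]
opening: 0.294
gripper_force: 78.8
```

```bash
python3 - <<'E'
from h import *
import pickle
from cell import arm
s=arm.sense();m=arm.camera_model("wrist");im=arm.snapshot("wrist")
pickle.dump((s,m,im),open("p5.pkl","wb"))
print(s["t"],s["eef_pos"].round(4),s["wrist_force"].round(2),s["ft_torque"].round(2))
print("slot",proj(m,(.5255,.049,.065)),"tip-x",proj(m,s["eef_pos"]+[-.007,-.0007,-.0775]))
x0,y0=270,175
cv2.imwrite("pics/w5.png",cv2.resize(im[y0:y0+75,x0:x0+100],(800,600),interpolation=cv2.INTER_CUBIC)[:,:,::-1])
E
```

```text
6.55 [0.5252 0.051  0.1495] [ 0.17 -0.03 -1.56] [ 0.03 -0.01  0.02]
slot (np.float64(316.83652420144995), np.float64(247.97355348439734)) tip-x (np.float64(318.8738369504679), np.float64(240.58847753706524))
```

View pics/w5.png

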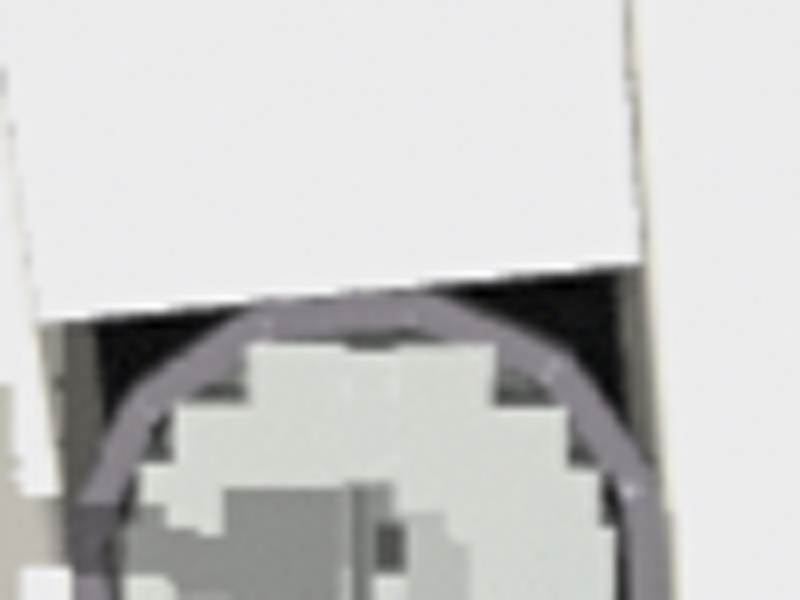

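The slot top end is at crop (374,483), centred on column 374. The blade is at columns 375–407, centred on 391, so the tip sits about 1.3 mm too far in +y.

Emit:
jog_arm(
  steps=[
    [[0.3, -1.3, 0], [0, 0, 0], 0.1],
    [[0.3, -1.3, 0], [0, 0, 0], 0.1],
    [[0.3, -1.3, 0], [0, 0, 0], 0.1],
    [[0.3, -1.3, -4], [0, 0, 0], 0.1],
    [[0.3, -1.3, -4], [0, 0, 0], 0.1],
  ],
)

```text
t: 7.02
eef_pos: [0.5249, 0.0496, 0.1447]
orientation: [-0.0, 0.0, 1.0, -0.0]
wrist_force: [-0.7, 0.4, -1.3]
opening: 0.293
gripper_force: 78.8
```

Emit:
jog_arm(
  steps=[
    [[0, 0, 0], [0, 0, 0], 0.1],
    [[0, 0, 0], [0, 0, 0], 0.1],
    [[0, 0, 0], [0, 0, 0], 0.1],
  ],
)

```text
t: 7.27
eef_pos: [0.5253, 0.0497, 0.1453]
orientation: [0.0, 0.0, 1.0, 0.0]
wrist_force: [-1.2, -0.6, -1.5]
opening: 0.294
gripper_force: 78.8
```

Emit:
jog_arm(
  steps=[
    [[0, 0, -1.5], [0, 0, 0], 0.1],
    [[0, 0, -3], [0, 0, 0], 0.1],
    [[0, 0, -4.5], [0, 0, 0], 0.1],
    [[0, 0, -5], [0, 0, 0], 0.1],
    [[0, 0, -5], [0, 0, 0], 0.1],
  ],
)

```text
t: 7.68
eef_pos: [0.5251, 0.0497, 0.1401]
orientation: [-0.0, 0.0, 1.0, -0.0]
wrist_force: [-0.9, 0.7, -1.1]
opening: 0.295
gripper_force: 78.8
```

Emit:
jog_arm(
  steps=[
    [[0, 0, -1], [0, 0, 0], 0.1],
    [[0, 0, -2], [0, 0, 0], 0.1],
    [[0, 0, -2.7], [0, 0, 0], 0.1],
    [[0, 0, -2.7], [0, 0, 0], 0.1],
    [[0, 0, -2.7], [0, 0, 0], 0.1],
  ],
)

```text
t: 8.1
eef_pos: [0.5253, 0.0497, 0.1376]
orientation: [-0.0, 0.0, 1.0, -0.0]
wrist_force: [0.3, 0.6, -1.2]
opening: 0.29
gripper_force: 78.8
```

```bash
python3 - <<'E'
from cell import arm
s=arm.sense();print(s["t"],s["eef_pos"].round(4),s["wrist_force"].round(2),s["ft_torque"].round(3),s["effort"].round(3),s["q"].round(3))
E
```

```text
8.1 [0.5253 0.0497 0.1376] [ 0.26  0.59 -1.19] [-0.035 -0.016  0.005] [-1.0000e-03 -4.9110e+01 -2.3870e+00 -2.0513e+01  1.2000e-02 -1.0000e-03
 -2.0000e-03] [ 0.029  0.473 -0.264  1.925  0.173  0.765  1.238]
```

Seated about 4.9 mm deep with no contact force. Now I'll turn clockwise while watching the z-torque.

```bash
cat > t.py <<'E'
from cell import arm
import numpy as np
T=[];s=arm.sense()
for i in range(1): T.append(s["ft_torque"][2])
o=s["orientation"];print(round(s["t"],2),"yaw",round(2*np.arctan2(o[2],o[1])-np.pi,3),"tz",np.round(T,3),"F",s["wrist_force"].round(1),"p",(s["eef_pos"]*1000).round(1),"q7",s["q"][6].round(2),s["effort"][6].round(3),s["opening"].round(3))
E
echo
```

Emit:
jog_arm(
  steps=[
    [[0, 0, 0], [0, 0, -0.06], 0.1],
    [[0, 0, 0], [0, 0, -0.12], 0.1],
    [[0, 0, 0], [0, 0, -0.18], 0.1],
    [[0, 0, 0], [0, 0, -0.2], 0.1],
    [[0, 0, 0], [0, 0, -0.2], 0.1],
  ],
)

```text
t: 8.52
eef_pos: [0.5252, 0.0493, 0.1376]
orientation: [-0.0, 0.1, 0.995, -0.0]
wrist_force: [-0.1, -0.5, -1.2]
opening: 0.294
gripper_force: 78.7
```

```bash
python3 t.py
```

```text
Traceback (most recent call last):
  File "t.py", line 5, in <module>
    o=s["orientation"];print(round(s["t"],2),"yaw",round(2*np.arctan2(o[2],o[1])-np.pi,3),"tz",np.round(T,3),"F",s["wrist_force"].round(1),"p",(s["eef_pos"]*1000).round(1),"q7",s["q"][6].round(2),s["effort"][6].round(3),s["opening"].round(3))
                                                                                                                                                                                                                            ^^^^^^^^^^^^^^^^^^
AttributeError: 'float' object has no attribute 'round'
```

Emit:
jog_arm(
  steps=[
    [[0.1, 0, 0], [0, 0, -0.03], 0.1],
    [[0.1, 0, 0], [0, 0, -0.06], 0.1],
    [[0.1, 0, 0], [0, 0, -0.1], 0.1],
  ],
)

```text
t: 8.77
eef_pos: [0.5252, 0.0493, 0.1376]
orientation: [-0.0, 0.15, 0.989, -0.0]
wrist_force: [0.2, -1.5, -0.7]
opening: 0.297
gripper_force: 78.7
```

```bash
python3 t.py
```

```text
Traceback (most recent call last):
  File "t.py", line 5, in <module>
    o=s["orientation"];print(round(s["t"],2),"yaw",round(2*np.arctan2(o[2],o[1])-np.pi,3),"tz",np.round(T,3),"F",s["wrist_force"].round(1),"p",(s["eef_pos"]*1000).round(1),"q7",s["q"][6].round(2),s["effort"][6].round(3),s["opening"].round(3))
                                                                                                                                                                                                                            ^^^^^^^^^^^^^^^^^^
AttributeError: 'float' object has no attribute 'round'
```

Emit:
jog_arm(
  steps=[
    [[0.1, 0, 0], [0, 0, -0.03], 0.1],
    [[0.1, 0, 0], [0, 0, -0.06], 0.1],
    [[0.1, 0, 0], [0, 0, -0.1], 0.1],
  ],
)

```text
t: 9.02
eef_pos: [0.5252, 0.0492, 0.1376]
orientation: [-0.0, 0.199, 0.98, -0.0]
wrist_force: [-0.7, -1.3, -0.6]
opening: 0.298
gripper_force: 78.8
```

```bash
python3 t.py
```

```text
Traceback (most recent call last):
  File "t.py", line 5, in <module>
    o=s["orientation"];print(round(s["t"],2),"yaw",round(2*np.arctan2(o[2],o[1])-np.pi,3),"tz",np.round(T,3),"F",s["wrist_force"].round(1),"p",(s["eef_pos"]*1000).round(1),"q7",s["q"][6].round(2),s["effort"][6].round(3),s["opening"].round(3))
                                                                                                                                                                                                                            ^^^^^^^^^^^^^^^^^^
AttributeError: 'float' object has no attribute 'round'
```

```bash
cat > t.py <<'E'
from cell import arm
import numpy as np
T=[]
for i in range(4):
    s=arm.sense();T.append(s["ft_torque"][2])
    if i<3: arm.snapshot("wrist")
o=s["orientation"];print(round(s["t"],2),"yaw",round(2*np.arctan2(o[2],o[1])-np.pi,3),"tz",np.round(T,3),"mean",np.mean(T).round(3),"F",np.round(s["wrist_force"],1),"p",np.round(s["eef_pos"]*1000,1),"q7",np.round(s["q"][6],2))
E
python3 t.py
```

```text
9.17 yaw -0.399 tz [0.113 0.138 0.085 0.126] mean 0.116 F [-1.2 -2.   0.2] p [525.2  49.3 137.5] q7 0.89
```

Emit:
jog_arm(
  steps=[
    [[0.1, 0, 0], [0, 0, -0.03], 0.1],
    [[0.1, 0, 0], [0, 0, -0.06], 0.1],
    [[0.1, 0, 0], [0, 0, -0.1], 0.1],
  ],
)

```text
t: 9.42
eef_pos: [0.5252, 0.0492, 0.1375]
orientation: [-0.0, 0.247, 0.969, -0.0]
wrist_force: [-1.4, -3.1, -0.3]
opening: 0.292
gripper_force: 78.9
```

```bash
python3 t.py
```

```text
9.57 yaw -0.499 tz [0.149 0.104 0.083 0.128] mean 0.116 F [-2.4 -3.2 -0.1] p [525.3  49.3 137.5] q7 0.81
```

Emit:
jog_arm(
  steps=[
    [[-0.2, -0.4, 0], [0, 0, -0.03], 0.1],
    [[-0.2, -0.4, 0], [0, 0, -0.06], 0.1],
    [[-0.2, -0.4, 0], [0, 0, -0.1], 0.1],
  ],
)

```text
t: 9.82
eef_pos: [0.5252, 0.0492, 0.1376]
orientation: [-0.0, 0.295, 0.955, -0.0]
wrist_force: [-1.0, -2.1, -0.1]
opening: 0.294
gripper_force: 78.8
```

```bash
python3 t.py
```

```text
9.97 yaw -0.598 tz [0.124 0.098 0.064 0.11 ] mean 0.099 F [-1.  -3.8  0.6] p [525.2  49.2 137.5] q7 0.72
```

Emit:
jog_arm(
  steps=[
    [[0, -0.2, 0], [0, 0, -0.03], 0.1],
    [[0, -0.2, 0], [0, 0, -0.06], 0.1],
    [[0, -0.2, 0], [0, 0, -0.1], 0.1],
  ],
)

```text
t: 10.22
eef_pos: [0.5252, 0.0492, 0.1375]
orientation: [-0.0, 0.343, 0.939, -0.0]
wrist_force: [-1.6, -2.4, 0.3]
opening: 0.298
gripper_force: 78.8
```

```bash
python3 t.py
```

```text
10.37 yaw -0.698 tz [0.148 0.11  0.124 0.091] mean 0.118 F [-1.3 -1.6  0.2] p [525.2  49.2 137.5] q7 0.64
```

Emit:
jog_arm(
  steps=[
    [[0, 0, 0], [0, 0, -0.02], 0.1],
    [[0, 0, 0], [0, 0, -0.04], 0.1],
    [[0, 0, 0], [0, 0, -0.06], 0.1],
  ],
)

```text
t: 10.62
eef_pos: [0.5252, 0.0491, 0.1375]
orientation: [-0.0, 0.372, 0.928, -0.0]
wrist_force: [-2.3, -1.8, 0.8]
opening: 0.291
gripper_force: 78.9
```

```bash
python3 t.py
```

```text
10.77 yaw -0.761 tz [0.175 0.084 0.105 0.129] mean 0.123 F [-2.5 -1.3  0.5] p [525.2  49.1 137.5] q7 0.58
```

Emit:
jog_arm(
  steps=[
    [[0, 0, 0], [0, 0, -0.02], 0.1],
    [[0, 0, 0], [0, 0, -0.04], 0.1],
    [[0, 0, 0], [0, 0, -0.06], 0.1],
  ],
)

```text
t: 11.02
eef_pos: [0.5252, 0.0491, 0.1375]
orientation: [-0.0, 0.4, 0.917, -0.0]
wrist_force: [-2.2, -2.1, 1.1]
opening: 0.294
gripper_force: 78.9
```

```bash
python3 t.py
```

```text
11.17 yaw -0.821 tz [0.146 0.121 0.053 0.098] mean 0.105 F [-2.3 -2.1  0.1] p [525.2  49.1 137.5] q7 0.53
```

Emit:
jog_arm(
  steps=[
    [[0, 0, 0], [0, 0, -0.02], 0.1],
    [[0, 0, 0], [0, 0, -0.04], 0.1],
    [[0, 0, 0], [0, 0, -0.05], 0.1],
  ],
)

```text
t: 11.42
eef_pos: [0.5253, 0.0491, 0.1375]
orientation: [-0.0, 0.423, 0.906, -0.0]
wrist_force: [-2.6, -1.4, -0.1]
opening: 0.292
gripper_force: 78.9
```

```bash
python3 t.py
```

```text
11.57 yaw -0.871 tz [0.158 0.098 0.103 0.13 ] mean 0.122 F [-2.4 -1.6  1.3] p [525.2  49.1 137.5] q7 0.49
```

Emit:
jog_arm(
  steps=[
    [[0, 0, 0], [0, 0, -0.02], 0.1],
    [[0, 0, 0], [0, 0, -0.04], 0.1],
    [[0, 0, 0], [0, 0, -0.05], 0.1],
  ],
)

```text
t: 11.82
eef_pos: [0.5252, 0.0491, 0.1375]
orientation: [-0.0, 0.445, 0.895, -0.0]
wrist_force: [-2.8, -0.9, 0.7]
opening: 0.295
gripper_force: 78.9
```

```bash
python3 t.py
```

```text
11.97 yaw -0.921 tz [0.151 0.121 0.134 0.116] mean 0.13 F [-3.3 -3.   1.2] p [525.3  49.1 137.5] q7 0.45
```

Emit:
jog_arm(
  steps=[
    [[0, 0, 0], [0, 0, -0.02], 0.1],
    [[0, 0, 0], [0, 0, -0.04], 0.1],
    [[0, 0, 0], [0, 0, -0.05], 0.1],
  ],
)

```text
t: 12.22
eef_pos: [0.5253, 0.0491, 0.1375]
orientation: [-0.0, 0.467, 0.884, -0.0]
wrist_force: [-3.5, -1.3, 0.3]
opening: 0.292
gripper_force: 78.9
```

```bash
python3 t.py
```

```text
12.37 yaw -0.971 tz [0.173 0.118 0.11  0.135] mean 0.134 F [-4.3 -2.7  0.8] p [525.2  49.1 137.5] q7 0.4
```

Emit:
jog_arm(
  steps=[
    [[-0.3, 0, 0], [0, 0, -0.02], 0.1],
    [[-0.3, 0, 0], [0, 0, -0.04], 0.1],
    [[-0.3, 0, 0], [0, 0, -0.05], 0.1],
  ],
)

```text
t: 12.62
eef_pos: [0.5252, 0.0491, 0.1376]
orientation: [0.0, 0.489, 0.872, 0.0]
wrist_force: [-3.3, -1.6, -1.1]
opening: 0.293
gripper_force: 78.9
```

```bash
python3 t.py
```

```text
12.77 yaw -1.021 tz [0.121 0.118 0.132 0.153] mean 0.131 F [-3.1 -1.4 -0.8] p [525.1  49.1 137.6] q7 0.36
```

Emit:
jog_arm(
  steps=[
    [[0, 0, 0], [0, 0, -0.02], 0.1],
    [[0, 0, 0], [0, 0, -0.04], 0.1],
    [[0, 0, 0], [0, 0, -0.05], 0.1],
  ],
)

```text
t: 13.02
eef_pos: [0.5251, 0.0491, 0.1376]
orientation: [0.0, 0.511, 0.86, 0.0]
wrist_force: [-2.7, -2.4, -0.3]
opening: 0.295
gripper_force: 78.9
```

```bash
python3 t.py
```

```text
13.17 yaw -1.071 tz [0.186 0.104 0.109 0.156] mean 0.139 F [-2.6 -1.5  0.1] p [525.1  49.1 137.6] q7 0.32
```

Emit:
jog_arm(
  steps=[
    [[0, 0, 0], [0, 0, -0.02], 0.1],
    [[0, 0, 0], [0, 0, -0.04], 0.1],
    [[0, 0, 0], [0, 0, -0.05], 0.1],
  ],
)

```text
t: 13.42
eef_pos: [0.5251, 0.0491, 0.1376]
orientation: [0.0, 0.532, 0.847, 0.0]
wrist_force: [-2.2, -2.1, -1.0]
opening: 0.296
gripper_force: 78.9
```

```bash
sed -i 's/range(4)/range(7)/;s/i<3/i<6/' t.py; python3 t.py
```

```text
13.72 yaw -1.121 tz [0.142 0.174 0.16  0.181 0.109 0.15  0.13 ] mean 0.149 F [-2.4 -2.8 -1.4] p [525.1  49.1 137.6] q7 0.27
```

Emit:
jog_arm(
  steps=[
    [[0, 0, 0], [0, 0, -0.02], 0.1],
    [[0, 0, 0], [0, 0, -0.04], 0.1],
    [[0, 0, 0], [0, 0, -0.05], 0.1],
  ],
)

```text
t: 13.97
eef_pos: [0.5251, 0.0491, 0.1376]
orientation: [0.0, 0.553, 0.833, -0.0]
wrist_force: [-2.7, -2.1, -1.8]
opening: 0.294
gripper_force: 78.9
```

```bash
python3 t.py
```

```text
14.27 yaw -1.171 tz [0.106 0.111 0.102 0.147 0.124 0.177 0.148] mean 0.131 F [-2.3 -2.1 -0.8] p [525.1  49.1 137.6] q7 0.23
```

Emit:
jog_arm(
  steps=[
    [[0, 0, 0], [0, 0, -0.02], 0.1],
    [[0, 0, 0], [0, 0, -0.04], 0.1],
    [[0, 0, 0], [0, 0, -0.05], 0.1],
  ],
)

```text
t: 14.52
eef_pos: [0.5251, 0.0491, 0.1376]
orientation: [-0.0, 0.574, 0.819, -0.0]
wrist_force: [-2.2, -1.9, -0.6]
opening: 0.295
gripper_force: 78.9
```

```bash
python3 t.py
```

```text
14.82 yaw -1.221 tz [0.085 0.136 0.115 0.141 0.158 0.096 0.118] mean 0.121 F [-2.9 -1.3 -1.1] p [525.1  49.1 137.6] q7 0.19
```

Emit:
jog_arm(
  steps=[
    [[0, 0, 0], [0, 0, -0.02], 0.1],
    [[0, 0, 0], [0, 0, -0.04], 0.1],
    [[0, 0, 0], [0, 0, -0.05], 0.1],
  ],
)

```text
t: 15.07
eef_pos: [0.5251, 0.0491, 0.1376]
orientation: [0.0, 0.594, 0.804, 0.0]
wrist_force: [-2.6, -1.7, -0.5]
opening: 0.295
gripper_force: 78.9
```

```bash
python3 t.py
```

```text
15.37 yaw -1.271 tz [0.17  0.155 0.126 0.145 0.132 0.142 0.167] mean 0.148 F [-3.4 -1.1 -0.1] p [525.1  49.1 137.6] q7 0.15
```

Emit:
jog_arm(
  steps=[
    [[0, 0, 0], [0, 0, -0.02], 0.1],
    [[0, 0, 0], [0, 0, -0.04], 0.1],
    [[0, 0, 0], [0, 0, -0.05], 0.1],
  ],
)

```text
t: 15.62
eef_pos: [0.525, 0.0491, 0.1376]
orientation: [-0.0, 0.614, 0.789, -0.0]
wrist_force: [-3.3, -1.0, -1.1]
opening: 0.297
gripper_force: 78.8
```

```bash
python3 t.py
```

```text
15.92 yaw -1.321 tz [0.174 0.139 0.164 0.141 0.141 0.133 0.158] mean 0.15 F [-3.  -1.5 -0.6] p [525.1  49.1 137.6] q7 0.1
```

Emit:
jog_arm(
  steps=[
    [[0, 0, 0], [0, 0, -0.02], 0.1],
    [[0, 0, 0], [0, 0, -0.04], 0.1],
    [[0, 0, 0], [0, 0, -0.05], 0.1],
  ],
)

```text
t: 16.17
eef_pos: [0.5251, 0.0491, 0.1376]
orientation: [-0.0, 0.634, 0.774, -0.0]
wrist_force: [-3.2, -2.6, -1.0]
opening: 0.296
gripper_force: 78.8
```

```bash
python3 t.py
```

```text
16.47 yaw -1.371 tz [0.237 0.216 0.208 0.182 0.144 0.193 0.137] mean 0.188 F [-4.3 -1.  -1.3] p [525.1  49.1 137.6] q7 0.06
```

Emit:
jog_arm(
  steps=[
    [[0, 0, 0], [0, 0, -0.02], 0.1],
    [[0, 0, 0], [0, 0, -0.03], 0.1],
    [[0, 0, 0], [0, 0, -0.03], 0.1],
  ],
)

```text
t: 16.72
eef_pos: [0.5251, 0.0492, 0.1376]
orientation: [-0.0, 0.645, 0.764, -0.0]
wrist_force: [-4.0, -1.3, -1.2]
opening: 0.295
gripper_force: 78.8
```

```bash
python3 t.py
```

```text
17.02 yaw -1.401 tz [0.15  0.2   0.2   0.161 0.178 0.175 0.241] mean 0.186 F [-3.5 -1.2 -0.3] p [525.   49.1 137.6] q7 0.04
```

Emit:
jog_arm(
  steps=[
    [[0, 0, 0], [0, 0, -0.02], 0.1],
    [[0, 0, 0], [0, 0, -0.03], 0.1],
    [[0, 0, 0], [0, 0, -0.03], 0.1],
  ],
)

```text
t: 17.27
eef_pos: [0.5251, 0.0491, 0.1376]
orientation: [0.0, 0.656, 0.755, -0.0]
wrist_force: [-3.9, -0.6, -0.2]
opening: 0.296
gripper_force: 78.8
```

```bash
python3 t.py
```

```text
17.57 yaw -1.431 tz [0.184 0.165 0.194 0.172 0.171 0.206 0.173] mean 0.181 F [-3.6 -1.5 -0.6] p [525.1  49.1 137.6] q7 0.01
```

Emit:
jog_arm(
  steps=[
    [[0, 0, 0], [0, 0, -0.02], 0.1],
    [[0, 0, 0], [0, 0, -0.03], 0.1],
    [[0, 0, 0], [0, 0, -0.03], 0.1],
  ],
)

```text
t: 17.82
eef_pos: [0.5251, 0.0491, 0.1376]
orientation: [-0.0, 0.668, 0.745, -0.0]
wrist_force: [-3.3, -0.7, -0.3]
opening: 0.293
gripper_force: 78.8
```

```bash
python3 t.py
```

```text
18.12 yaw -1.461 tz [0.226 0.217 0.297 0.257 0.205 0.169 0.252] mean 0.232 F [-3.5 -1.2 -0.7] p [525.   49.1 137.5] q7 -0.02
```

Emit:
jog_arm(
  steps=[
    [[0, 0, 0], [0, 0, -0.015], 0.1],
    [[0, 0, 0], [0, 0, -0.015], 0.1],
  ],
)

```text
t: 18.28
eef_pos: [0.5251, 0.0491, 0.1376]
orientation: [-0.0, 0.673, 0.74, -0.0]
wrist_force: [-3.8, -0.7, -0.9]
opening: 0.294
gripper_force: 78.8
```

```bash
sed -i 's/range(7)/range(9)/;s/i<6/i<8/' t.py; python3 t.py
```

```text
18.68 yaw -1.476 tz [0.257 0.192 0.197 0.255 0.206 0.21  0.218 0.275 0.188] mean 0.222 F [-3.4 -1.2 -1. ] p [525.   49.1 137.6] q7 -0.03
```

Emit:
jog_arm(
  steps=[
    [[0, 0, 0], [0, 0, -0.015], 0.1],
    [[0, 0, 0], [0, 0, -0.025], 0.1],
    [[0, 0, 0], [0, 0, -0.025], 0.1],
  ],
)

```text
t: 18.93
eef_pos: [0.5251, 0.0491, 0.1376]
orientation: [-0.0, 0.682, 0.731, -0.0]
wrist_force: [-4.2, -0.9, 0.1]
opening: 0.298
gripper_force: 78.8
```

```bash
python3 t.py
```

```text
19.33 yaw -1.501 tz [0.231 0.272 0.263 0.209 0.174 0.22  0.246 0.205 0.2  ] mean 0.225 F [-3.2 -0.7 -0.3] p [525.1  49.1 137.6] q7 -0.05
```

Emit:
jog_arm(
  steps=[
    [[0, 0, 0], [0, 0, -0.02], 0.1],
    [[0, 0, 0], [0, 0, -0.04], 0.1],
    [[0, 0, 0], [0, 0, -0.04], 0.1],
  ],
)

```text
t: 19.58
eef_pos: [0.5249, 0.0492, 0.1376]
orientation: [-0.0, 0.697, 0.717, -0.0]
wrist_force: [-5.0, -0.6, 0.5]
opening: 0.289
gripper_force: 78.9
```

```bash
python3 t.py
```

```text
19.98 yaw -1.541 tz [0.189 0.148 0.203 0.155 0.231 0.191 0.156 0.126 0.118] mean 0.169 F [-4.9 -0.8  0.1] p [524.8  49.2 137.6] q7 -0.08
```

```bash
cat > red.py <<'E'
from cell import arm
from h import *
for n in("wrist","side","scene"):
    m=arm.camera_model(n);im=arm.snapshot(n)
    hsv=cv2.cvtColor(im,cv2.COLOR_RGB2HSV)
    red=((((hsv[...,0]<8)|(hsv[...,0]>170))&(hsv[...,1]>120)&(hsv[...,2]>90)))
    V,U=np.nonzero(red)
    P=np.array([onz(m,u,v,.065)[:2]*1000 for u,v in zip(U,V)]).reshape(-1,2)-[525.4,49]
    r=np.hypot(*P.T);k=(r>8)&(r<19)
    if k.sum(): p=P[k].mean(0);print(n,k.sum(),p.round(1),"slot yaw",np.arctan2(p[1],p[0]).round(3))
    else: print(n,"none")
s=arm.sense();print(s["t"],np.round(s["ft_torque"],3),np.round(s["wrist_force"],1))
E
python3 red.py
```

```text
wrist none
side none
scene 1 [  1.5 -16. ] slot yaw -1.479
20.1333 [-0.135  1.501  0.229] [-5.2 -0.1 -0.2]
```

```bash
python3 t.py
```

```text
20.53 yaw -1.541 tz [0.229 0.206 0.198 0.201 0.194 0.229 0.146 0.151 0.171] mean 0.192 F [-5.  -0.4 -0.4] p [524.9  49.2 137.6] q7 -0.08
```

Emit:
jog_arm(
  steps=[
    [[-0.3, 0, 0], [0, 0, 0], 0.1],
    [[-0.6, 0, 0], [0, 0, 0], 0.1],
    [[-0.6, 0, 0], [0, 0, -0.02], 0.1],
    [[-0.6, 0, 0], [0, 0, -0.02], 0.1],
  ],
)

```text
t: 20.87
eef_pos: [0.5247, 0.0492, 0.1376]
orientation: [0.0, 0.704, 0.71, 0.0]
wrist_force: [-3.4, 0.6, -1.6]
opening: 0.297
gripper_force: 78.8
```

```bash
sed -i 's/range(9)/range(6)/;s/i<8/i<5/' t.py; python3 t.py
```

```text
21.12 yaw -1.561 tz [0.202 0.182 0.199 0.245 0.208 0.226] mean 0.21 F [-3.4 -1.2 -2.2] p [524.7  49.2 137.6] q7 -0.1
```

Emit:
jog_arm(
  steps=[
    [[-0.2, 0, 0], [0, 0, -0.015], 0.1],
    [[-0.3, 0, 0], [0, 0, -0.03], 0.1],
    [[-0.3, 0, 0], [0, 0, -0.03], 0.1],
  ],
)

```text
t: 21.37
eef_pos: [0.5245, 0.0492, 0.1376]
orientation: [0.0, 0.715, 0.7, 0.0]
wrist_force: [-1.7, -0.6, -3.2]
opening: 0.296
gripper_force: 78.6
```

```bash
python3 t.py
```

```text
21.62 yaw -1.591 tz [0.242 0.24  0.231 0.217 0.222 0.248] mean 0.233 F [-2.   0.3 -3.5] p [524.5  49.2 137.6] q7 -0.13
```

Emit:
jog_arm(
  steps=[
    [[-0.1, 0, 0], [0, 0, -0.01], 0.1],
    [[-0.1, 0, 0], [0, 0, -0.02], 0.1],
    [[-0.1, 0, 0], [0, 0, -0.02], 0.1],
  ],
)

```text
t: 21.87
eef_pos: [0.5245, 0.0492, 0.1377]
orientation: [0.0, 0.721, 0.693, 0.0]
wrist_force: [-0.4, 0.1, -4.6]
opening: 0.298
gripper_force: 78.6
```

```bash
python3 t.py
```

```text
22.12 yaw -1.611 tz [0.237 0.257 0.232 0.248 0.293 0.241] mean 0.251 F [ 0.1  0.1 -5.1] p [524.4  49.1 137.7] q7 -0.14
```

Torque is 0.25 N m, which is snug. I'll unwind the tool to zero torque before lifting out.

Emit:
jog_arm(
  steps=[
    [[0, 0, 0], [0, 0, 0.06], 0.1],
    [[0, 0, 0], [0, 0, 0.12], 0.1],
    [[0, 0, 0], [0, 0, 0.18], 0.1],
    [[0, 0, 0], [0, 0, 0.18], 0.1],
  ],
)

```text
t: 22.45
eef_pos: [0.5247, 0.0491, 0.1379]
orientation: [0.0, 0.655, 0.755, 0.001]
wrist_force: [0.4, -1.2, -4.4]
opening: 0.293
gripper_force: 78.8
```

```bash
python3 t.py
```

```text
22.7 yaw -1.432 tz [0.119 0.09  0.093 0.053 0.013 0.069] mean 0.073 F [ 0.5  1.  -2.7] p [524.6  49.2 137.9] q7 0.01
```

Emit:
jog_arm(
  steps=[
    [[0, 0, 0], [0, 0, 0.05], 0.1],
    [[0, 0, 0], [0, 0, 0.1], 0.1],
    [[0, 0, 0], [0, 0, 0.12], 0.1],
    [[0, 0, 0], [0, 0, 0.12], 0.1],
  ],
)

```text
t: 23.03
eef_pos: [0.5244, 0.049, 0.1379]
orientation: [0.0, 0.61, 0.793, 0.0]
wrist_force: [1.5, 0.3, -0.7]
opening: 0.295
gripper_force: 79.1
```

```bash
python3 t.py
```

```text
23.28 yaw -1.312 tz [-0.035  0.02  -0.024 -0.003  0.009  0.03 ] mean -0.0 F [ 0.2 -0.5  0.5] p [524.4  49.1 137.8] q7 0.11
```

Emit:
jog_arm(
  steps=[
    [[0, 0, 4], [0, 0, 0], 0.1],
    [[0, 0, 10], [0, 0, 0], 0.1],
    [[0, 0, 25], [0, 0, 0], 0.1],
    [[0, 0, 45], [0, 0, 0], 0.1],
    [[0, 0, 70], [0, 0, 0], 0.1],
  ],
)

```text
t: 23.7
eef_pos: [0.5224, 0.0488, 0.2076]
orientation: [-0.001, 0.61, 0.793, -0.001]
wrist_force: [0.9, 0.2, -1.0]
opening: 0.289
gripper_force: 79.2
```

Emit:
jog_arm(
  steps=[
    [[-5, -22, 0], [0, 0, 0.1], 0.1],
    [[-11, -50, 0], [0, 0, 0.2], 0.1],
    [[-18, -80, 0], [0, 0, 0.3], 0.1],
    [[-25, -110, 0], [0, 0, 0.4], 0.1],
    [[-32, -140, 0], [0, 0, 0.5], 0.1],
  ],
)

```text
t: 24.12
eef_pos: [0.491, -0.0922, 0.2081]
orientation: [-0.0, 0.392, 0.92, -0.0]
wrist_force: [0.7, -0.2, -0.1]
opening: 0.293
gripper_force: 79.3
```

```bash
python3 red.py; python3 - <<'E'
from cell import arm
import pickle
s=arm.sense();M={n:(arm.camera_model(n),arm.snapshot(n)) for n in("wrist","side","scene")};pickle.dump((s,M),open("p6.pkl","wb"));print(s["eef_pos"],s["orientation"].round(3),s["q"].round(2))
E
```

```text
wrist 23 [  4.6 -14.3] slot yaw -1.262
side none
scene 1 [  1.5 -16. ] slot yaw -1.479
24.2667 [ 0.077 -0.017 -0.07 ] [-0.2  0.5 -1.8]
[ 0.49083634 -0.09382248  0.20794146] [-0.     0.397  0.918 -0.001] [ 0.08  0.31  0.02  1.95 -0.01  0.88  0.86]
```

Emit:
jog_arm(
  steps=[
    [[-6, -24, 0], [0, 0, 0.12], 0.1],
    [[-12, -50, 0], [0, 0, 0.24], 0.1],
    [[-19, -78, 0], [0, 0, 0.36], 0.1],
    [[-25, -104, 0], [0, 0, 0.48], 0.1],
    [[-31, -128, 0], [0, 0, 0.6], 0.1],
  ],
)

```text
t: 24.83
eef_pos: [0.4613, -0.2188, 0.2077]
orientation: [-0.0, 0.101, 0.995, 0.0]
wrist_force: [0.8, -0.5, -1.5]
opening: 0.292
gripper_force: 79.3
```

Emit:
jog_arm(
  steps=[
    [[-5, -12, 0], [0, 0, 0.1], 0.1],
    [[-5, -24, 0], [0, 0, 0.12], 0.1],
    [[-5, -24, 0], [0, 0, 0.12], 0.1],
    [[-5, -24, 0], [0, 0, 0.12], 0.1],
    [[-5, -24, 0], [0, 0, 0.12], 0.1],
  ],
)

```text
t: 25.25
eef_pos: [0.4567, -0.241, 0.2075]
orientation: [-0.0, 0.045, 0.999, 0.0]
wrist_force: [0.3, 0.1, -1.5]
opening: 0.291
gripper_force: 79.3
```

```bash
python3 - <<'E'
from cell import arm
from h import *
import pickle
s=arm.sense();M={n:(arm.camera_model(n),arm.snapshot(n)) for n in("wrist","side","scene")};pickle.dump((s,M),open("p7.pkl","wb"));print(s["eef_pos"].round(4),s["orientation"].round(3))
m,im=M["wrist"];print("predicted tip",np.round(proj(m,s["eef_pos"]+[0,-.0007,-.0775]),1),"hole",np.round(proj(m,(.4545,-.2456,.065)),1))
# grey (unsaturated) tool pixels around the tip vs wood, as text
hsv=cv2.cvtColor(im,cv2.COLOR_RGB2HSV);S=hsv[...,1];V=hsv[...,2]
for v in range(228,275,2): print(v,"".join("#" if S[v,u]<60 else("." if V[v,u]>110 else "o") for u in range(290,350)))
E
```

```text
[ 0.4567 -0.241   0.2075] [-0.     0.045  0.999  0.   ]
predicted tip [318.8 251.2] hole [313.4 222. ]
228 ............................................................
230 .......#.##.................................................
232 .#..........................................................
234 ............................................................
236 ............................................................
238 ............................................................
240 ............................................................
242 ...........................###..............................
244 ...........................###..............................
246 ...........................###..............................
248 ..........................#####.............................
250 ..........................#####.............................
252 ...........................####.............................
254 ..........................######............................
256 .........................########...........................
258 ........................##########..........................
260 ........................##########..........................
262 ........................##########..........................
264 ........................##########..........................
266 ........................##########..........................
268 ........................##########..........................
270 ............................................................
272 ............................................................
274 ..ooooooooooooooooooooooooooooooooooooooooooooooooooooo.....
```

Emit:
jog_arm(
  steps=[
    [[-2, -4, 0], [0, 0, 0], 0.1],
    [[-2, -4, -20], [0, 0, 0], 0.1],
    [[-2, -4, -40], [0, 0, 0], 0.1],
    [[-2, -4, -55], [0, 0, 0], 0.1],
    [[-2, -4, -55], [0, 0, 0], 0.1],
  ],
)

```text
t: 25.82
eef_pos: [0.4521, -0.2459, 0.15]
orientation: [-0.002, 0.045, 0.999, 0.001]
wrist_force: [0.2, -0.8, -0.8]
opening: 0.298
gripper_force: 79.3
```

Emit:
jog_arm(
  steps=[
    [[0, 0, -5], [0, 0, 0], 0.1],
    [[0, 0, -10], [0, 0, 0], 0.1],
    [[0, 0, -15], [0, 0, 0], 0.1],
    [[0, 0, -15], [0, 0, 0], 0.1],
  ],
)

```text
t: 26.15
eef_pos: [0.4539, -0.2468, 0.1372]
orientation: [-0.0, 0.045, 0.999, 0.0]
wrist_force: [-0.1, 0.7, -1.6]
opening: 0.291
gripper_force: 79.3
```

Emit:
jog_arm(
  steps=[
    [[0.5, 1.5, -10], [0, 0, 0], 0.1],
    [[0.5, 1.5, -22], [0, 0, 0], 0.1],
    [[0.5, 1.5, -34], [0, 0, 0], 0.1],
    [[0.5, 1.5, -46], [0, 0, 0], 0.1],
    [[0.5, 1.5, -50], [0, 0, 0], 0.1],
  ],
)

```text
t: 26.57
eef_pos: [0.4538, -0.2448, 0.086]
orientation: [-0.001, 0.045, 0.999, 0.0]
wrist_force: [-0.6, 0.4, -2.1]
opening: 0.292
gripper_force: 79.3
```

Emit:
jog_arm(
  steps=[
    [[0, 0, -1], [0, 0, 0], 0.1],
    [[0, 0, -2], [0, 0, 0], 0.1],
    [[0, 0, -3], [0, 0, 0], 0.1],
    [[0, 0, -3], [0, 0, 0], 0.1],
  ],
)

```text
t: 26.9
eef_pos: [0.455, -0.2456, 0.085]
orientation: [0.0, 0.045, 0.999, -0.0]
wrist_force: [-0.4, -0.2, -1.9]
opening: 0.294
gripper_force: 79.3
```

Emit:
jog_arm(
  steps=[
    [[0, 0, -1], [0, 0, 0], 0.1],
    [[0, 0, -2], [0, 0, 0], 0.1],
    [[0, 0, -2.5], [0, 0, 0], 0.1],
    [[0, 0, -2.5], [0, 0, 0], 0.1],
  ],
)

```text
t: 27.23
eef_pos: [0.4548, -0.2455, 0.0826]
orientation: [0.0, 0.045, 0.999, -0.0]
wrist_force: [-0.0, 0.3, 3.8]
opening: 0.297
gripper_force: 80.2
```

Handle is resting on the block, so I'll release.

Emit:
jog_arm(
  steps=[
    [[0, 0, 0], [0, 0, 0], 0.35],
    [[0, 0, 0], [0, 0, 0], 0.5],
    [[0, 0, 0], [0, 0, 0], 0.7],
    [[0, 0, 0], [0, 0, 0], 1],
    [[0, 0, 0], [0, 0, 0], 1],
  ],
)

```text
t: 27.65
eef_pos: [0.4546, -0.2454, 0.0821]
orientation: [0.0, 0.045, 0.999, 0.0]
wrist_force: [-0.1, -0.2, 0.9]
opening: 0.898
gripper_force: 0.0
```

Emit:
jog_arm(
  steps=[
    [[0, 0, 0], [0, 0, 0], 1],
    [[0, 0, 0], [0, 0, 0], 1],
    [[0, 0, 10], [0, 0, 0], 1],
    [[0, 0, 25], [0, 0, 0], 1],
    [[0, 0, 45], [0, 0, 0], 1],
  ],
)

```text
t: 28.07
eef_pos: [0.4537, -0.245, 0.1272]
orientation: [-0.001, 0.045, 0.999, 0.0]
wrist_force: [0.1, -0.1, 0.1]
opening: 0.997
gripper_force: 0.0
```

Emit:
jog_arm(
  steps=[
    [[0, 0, 25], [0, 0, 0], 1],
    [[0, 0, 55], [0, 0, 0], 1],
    [[0, 0, 85], [0, 0, 0], 1],
    [[0, 0, 110], [0, 0, 0], 1],
    [[0, 0, 110], [0, 0, 0], 1],
  ],
)

```text
t: 28.48
eef_pos: [0.4574, -0.2468, 0.243]
orientation: [0.004, 0.045, 0.999, -0.002]
wrist_force: [0.7, -0.4, 0.2]
opening: 1.001
gripper_force: 0.0
```

```bash
python3 - <<'E'
from cell import arm
from h import *
import pickle
s=arm.sense();m=arm.camera_model("wrist");im=arm.snapshot("wrist")
print(s["t"],s["eef_pos"].round(4),s["opening"],s["wrist_force"].round(1))
hsv=cv2.cvtColor(im,cv2.COLOR_RGB2HSV);dark=(hsv[...,2]<60).astype(np.uint8)*255
u,v=map(int,proj(m,(.4545,-.2456,.135)))
print("Btop",rect(dark,m,.135,(u-40,v-40,u+40,v+40)))
# gap: cassette-housing profile along dock x, first wrist view vs now
E
python3 red.py
```

```text
28.4833 [ 0.4574 -0.2468  0.243 ] 1.0007726396931025 [ 0.7 -0.4  0.2]
Btop (((454.54742431640625, -246.45436096191406), (20.271682739257812, 21.59505844116211), 84.20948028564453), 791.0)
wrist 12 [  4.7 -13.7] slot yaw -1.238
side none
scene 1 [  1.5 -16. ] slot yaw -1.479
28.6833 [-0.01   0.029  0.013] [ 1.   1.1 -0.2]
```

Emit:
jog_arm(
  steps=[
    [[0, 0, 0], [0, 0, 0], 1],
    [[0, 0, 0], [0, 0, 0], 1],
    [[0, 0, 0], [0, 0, 0], 1],
    [[0, 0, 0], [0, 0, 0], 1],
    [[0, 0, 0], [0, 0, 0], 1],
  ],
)

```text
t: 29.1
eef_pos: [0.4545, -0.2453, 0.2368]
orientation: [-0.0, 0.045, 0.999, 0.0]
wrist_force: [-0.1, -0.2, -0.3]
opening: 0.997
gripper_force: 0.0
```

```bash
python3 -c "
from cell import arm
print(arm.job_done())"
```

```text
the job is handed in; nothing more can be done
None
```

I turned the cam until the torque reached about 0.25 N m (to roughly 1.35 rad), put the screwdriver back upright in its block and handed the job in at 29 s. No verdict came back, the snug fit is judged from torque alone, and the two large spare drivers toppled early on, one onto the white board, where the scalpel may have shifted a few mm.

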